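# Stow the massager in its sealed case and latch the lid

### The arm

A 6-joint arm with a two-finger parallel gripper is mounted at the origin on the work surface. World frame = base frame: x ahead of the robot, y to its left, z up, the work surface at z = 0. Lengths are in m, angles in rad, forces in N, time in s.
With the tool pointing down it reaches from about 0.35 to 0.775 m from the base axis. Payload 7.3 kg.
Tool frame: the origin (TCP) lies midway between the tips of the shut fingers; the grasp point (between the pads) lies 19 mm behind it; z points along the fingers, y is the line along which they close (so a half turn about z gives the same grasp; the last joint's range is limited). The gripper opens to 92 mm and grips with 3 to 60 N. Pads are 19 mm wide; open, the fingers measure 130 mm over their backs; the gripper's body (75 mm by 190 mm) begins 47 mm behind the grasp point.
Start: joints at [1.136, 0.342, 1.524, -0, 1.275, -0.146], TCP at [0.15, 0.503, 0.227] pointing down, gripper open.
Joint ranges: [-2.53, 2.53], [-0.77, 2.02], [0.04, 2.7], [-1, 4.14], [0.28, 2.66], [-3.11, 3.11]. Speed limits (rad/s): [2.57, 2.57, 3.14, 3.14, 3.14, 3.14].

### API

Orientations are given as a 3x3 rotation matrix whose columns are the frame's x, y, z axes.
In Python, from rig import sense, capture, close_job, recognise gives the robot as it stands. The module is installed in compiled form; this text tells all that it offers.
- The arm moves only by the tool drive_tool, never from a script. Its argument "series" is a list of rows, each a list of 3 entries, a list of its own where there are three numbers: the shift along the tool's x, y, z in mm, then the turn about the tool's z in rad, then the closure, from 0 (fully open) to 1 (shut). A call has exactly 5 rows; each row shifts and turns the commanded pose from where the row before left it, along the tool's axes as they then stand; what a row does not reach is not made up. A row lasts 1/12 s, in which the tool goes at most 41.7 mm and 7.16 degrees, less where a joint would pass 70% of its speed; a pose out of reach is approached as far as the arm can. A call is refused whole if a number of a shift passes 41.7 or a number of a turn 0.125, either way. A call with a gripper value outside its range is refused whole. The fingers move at their own pace and stop on an object; the grip force is fixed at half the most. Time passes only in rows, so rows that do not move let the fingers close, or fill a call up. It gives the time, the measured TCP pose, the force, the opening and the grip force at its end, in the units of the state.
- sense(): the state, without advancing time (a new reading comes with each control period).
- capture(name): name is "scene" or "top" or "wrist"; returns a dict with "image" (420x560x3 uint8, blue, green, red), "fovy" (degrees; the focal length in pixels is half the picture's height over the tangent of half this angle, whatever the lens; pixels are square), "cx", "cy" (the principal point, pixels), "k1" (the pictures are not rectified: a ray, as slopes to the right and down, at radius r is drawn at 1 + k1 r^2 times it, then the intrinsics apply), "R" (3x3) and "t" (3): a world point X has camera coordinates R X + t; the wrist camera has in their place "tool_from_camera" (4x4, takes a point from camera to tool coordinates, whose origin is the TCP and whose axes are the flange's). Camera axes: x right, y down, z forward; pixel columns grow to the right and rows downward; lengths in m; the calibration is good to about 2 mm. A picture is of the moment at which its call begins: read the wrist's pose just before it. There is no depth.
- close_job(): hands the job in; it is judged then, once.
Trained networks look in a picture, given as the dict that the camera call returned (one of the last four; its "shot" number tells which), for a name from the list of things; names that differ only in an ending like _2 or _b are one class to them, and where a whole thing is asked for, a point or a joint stands for the part that bears it (a point fixed in the world has none). Each returns a list of dicts, best first, with "confidence" (0 to 1); they miss things now and then, are a little off and sometimes report something else, mostly with a low value. They report only what shows in the picture. A call takes as long as a camera call. They do not tell look-alikes from the thing itself.
- recognise(label, picture): "rect" ([left, top, right, bottom] in pixels, round what is visible of it).
The state is a dict: "time": time; "joint_positions": joint angles; "joint_vel": joint speeds; "joint_efforts": joint torques, N m; "eef_pos": TCP position; "orientation": TCP orientation; "contact_force": force on the tool from outside, world axes, zero at the start; "moment": the same for the moment, N m; "width": opening from 0.0 (shut) to 1.0 (fully open); "grip_force": force on a finger pad.
Only numpy, scipy, OpenCV 4.12 (cv2) and the standard library are available. Lean on these libraries where they do the work, as an engineer would, in place of code of your own. Each camera call takes 0.05 s, during which the arm holds its last target. There are 200 camera calls.

### The job

Lay the small white massager flat on the floor of the open sealed case, then swing the lid down and press its front edge against the springy gasket until the hook catches and the lid stays shut by itself. Feel for the catch and press gently: never force the lid once it has caught. Leave the jar, the bottle and the bowl where they are.

Things in the scene. Friction and masses are not known exactly. Their poses are not given: they have to be found in the camera images.
- handpiece_mid (a point): Centre of the gripping body of the loose massager: a white plastic bar 72 mm long, 24 mm wide, 22 mm high (this point is 11 mm above its underside), lying flat. Its x axis runs along the bar to the neck and steel ball, which reach 64 mm from this point; the back end is 36 mm behind; z is up. About 0.11 kg. Pinch it across its 24 mm width from above.
- case: Fixed white plastic case, outside 190 mm (x) by 230 mm (y), walls and floor 6 mm thick, rim 60 mm above the table. On it a grey seal ring with a springy rubber gasket is tilted up towards the front, there 15 to 33 mm above the rim while the lid is open. Origin: centre of its underside; -x is the front (latch side, towards the robot), z up.
- case_floor (a point): Point on the inner floor of the case, 25 mm in front of its middle (axes as case). With the massager's long axis along the case's x, ball to the back, and its gripping body centred 5 to 20 mm in front of this point, there is room all round.
- latch (a point): Point on the case's front over which the latch sits, 106 mm in front of its origin, 66 mm high. A steel spring hook, 26 mm wide, stands here, its top 84 to 98 mm above the table, some 5 mm above the shut lid and at least 4 mm clear of its front edge. The lid's wedge tongue pushes it aside and it snaps over. Do not push on the hook: that can free the lid.
- lid_hinge (a point): Middle of the lid's hinge line, at the back of the case, 99 mm behind the case's origin and 66 mm above the table. It turns with the lid: its x axis lies in the lid, away from its free edge, z is normal to the lid's outer face, y is the hinge axis.
- lid_press (a point): Spot on the lid's outer face to press: middle line, 180 mm from the hinge line, 20 mm short of the front edge; z is the outward normal. Resistance here: about 5 N on meeting the gasket, rising to 13-18 N, falling to half of that when the hook snaps over; 1.5 mm further is a hard stop. The grey lid is 198 by 232 mm, 12 mm thick plus a 1.5 mm white panel.
- lid (a joint): Lid angle in rad, positive open; starts 1.25 to 1.5, nearly upright. A stiff hinge holds it where left (1 to 5 N at the edge moves it). It meets the gasket at 0.08 to 0.14; the hook catches between 0.06 and 0: seal ring and latch sit up to 11 mm higher in some cases than in others, unmeasured. Not caught, it springs back to 0.076 or more; caught, it stays below 0.066.
- jar: Bystander: closed white jar, 58 mm across, 50 mm high, standing. Origin: centre of its underside.
- serum: Bystander: white bottle, 60 mm across, 160 mm high, standing. Origin: centre of its underside.
- bowl: Bystander: steel bowl, 100 mm across, 40 mm high. Origin: centre of its underside.
Mind the look-alikes: they are no part of the job. Of the things that look like the part that bears handpiece_mid, the largest one is meant.

How it is judged:
On the way, in this order (a step that is already met when the one before it is completed fails the run):
1. the massager lies flat on the floor of the case, let go, while the lid is still open (x of handpiece_mid in the frame of case between -0.08 and 0.08 m and y of handpiece_mid in the frame of case between -0.105 and 0.105 m and z of handpiece_mid in the frame of case below 0.024 m and angle between handpiece_mid's own z axis and vertical below 0.2 rad and contact force between the fingers and handpiece below 0.05 N and value of joint lid above 0.8 rad), for 0.2 s.
2. the lid is pressed down against the gasket (value of joint lid below 0.07 rad), for 0.2 s.
At the end, for the whole second after the job is handed in: The massager lies flat (within 0.2 rad) on the case floor, and the lid, let go, stays latched against the gasket at an angle below 0.07 rad (x of handpiece_mid in the frame of case between -0.08 and 0.08 m and y of handpiece_mid in the frame of case between -0.105 and 0.105 m and z of handpiece_mid in the frame of case below 0.024 m and angle between handpiece_mid's own z axis and vertical below 0.2 rad and value of joint lid below 0.07 rad and linear speed of handpiece below 0.02 m/s); the robot touches nothing.
It fails at once if the lid is pressed with more than 24 N (contact force between any of the arm, the fingers and lid above 24 N).
It fails at once if the jar, bottle or bowl is moved more than 30 mm or tipped (distance of any of jar, serum, bowl from where it was at the start of the episode above 0.03 m or angle between any of jar, serum, bowl's own z axis and vertical above 0.5 rad).
It also fails if it takes over 72 s, if anything falls off the work surface, if the arm or the gripper's body presses on something with over 40 N, if the wrist force passes 120 N, or if a joint passes its speed limit or range.

## Working session

There is one attempt and no reset: what is moved stays moved. The work goes in short steps, Python scripts to look and compute and a tool call to move; the robot and the scene stay as the last step left them, time stands still between calls to the robot, and variables do not carry over. Pictures are saved under pics/ and viewed, at most 10 in all, crops included, and the job is handed in when it is done.

Besides the shell and the picture viewer there is one more tool, called after "Request:" as name(argument=value, ...) on one line, values as JSON. drive_tool: Moves the arm, as the interface text tells. Its arguments: {"type":"object","properties":{"series":{"type":"array","items":{"type":"array"}}},"required":["series"]}

```bash
mkdir -p pics; cat > h.py <<'E'
import numpy as np, cv2
from rig import sense, capture, recognise
def K(c):
    f=c["image"].shape[0]/2/np.tan(np.radians(c["fovy"])/2); return f
def pose(c,s=None):
    if "R" in c: return np.array(c["R"]),np.array(c["t"])
    T=np.eye(4);T[:3,:3]=s["orientation"];T[:3,3]=s["eef_pos"]
    M=np.linalg.inv(T@np.array(c["tool_from_camera"])); return M[:3,:3],M[:3,3]
def ray(c,u,v,s=None):
    f=K(c);R,t=pose(c,s);d=np.array([(u-c["cx"])/f,(v-c["cy"])/f]);p=d.copy()
    for _ in range(20): p=d/(1+c["k1"]*(p@p))
    return -R.T@t, R.T@np.array([p[0],p[1],1])
def atz(c,u,v,z,s=None):
    o,d=ray(c,u,v,s); return o+d*(z-o[2])/d[2]
def proj(c,X,s=None):
    R,t=pose(c,s);q=R@np.array(X)+t;p=q[:2]/q[2];p=p*(1+c["k1"]*(p@p));return p*K(c)+[c["cx"],c["cy"]]
E
python3 - <<'E'
from h import *
s=sense();print(s["eef_pos"],s["orientation"],s["width"])
ims=[]
for n in("scene","top"):
    c=capture(n);ims.append(c["image"]);print(n,-np.array(c["R"]).T@c["t"],K(c),c["k1"])
    for l in("handpiece_mid","case","lid","jar","serum","bowl"):
        for r in recognise(l,c)[:4]:
            b=r["rect"];print(l,round(r["confidence"],2),np.round(b),np.round(atz(c,(b[0]+b[2])/2,(b[1]+b[3])/2,0.011),3))
cv2.imwrite("pics/a.png",cv2.resize(ims[0],(800,600)));cv2.imwrite("pics/b.png",cv2.resize(ims[1],(800,600)))
E
```

```text
[0.14932314 0.50289604 0.22605417] [[-9.58588743e-01  2.84793287e-01 -6.36585337e-04]
 [ 2.84793915e-01  9.58587776e-01 -1.37872216e-03]
 [ 2.17572108e-04 -1.50292317e-03 -9.99998847e-01]] 1.0006986682980115
scene [ 1.38122905 -0.35535295  0.88283317] 489.94219526341766 -0.1484121172407562
handpiece_mid 0.65 [174. 201. 192. 230.] [ 0.419 -0.281  0.011]
handpiece_mid 0.52 [135. 203. 153. 229.] [ 0.385 -0.379  0.011]
case 0.81 [249. 157. 374. 277.] [0.539 0.033 0.011]
case 0.35 [277. 158. 373. 258.] [0.518 0.081 0.011]
lid 0.82 [276. 153. 373. 259.] [0.511 0.082 0.011]
lid 0.29 [172. 247. 212. 286.] [ 0.599 -0.296  0.011]
jar 0.45 [374. 162. 377. 184.] [0.43  0.28  0.011]
serum 0.61 [413. 166. 442. 221.] [0.561 0.375 0.011]
bowl 0.67 [170. 246. 213. 284.] [ 0.595 -0.297  0.011]
bowl 0.26 [281. 155. 376. 263.] [0.524 0.087 0.011]
top [ 0.30301586 -0.04148132  1.08219712] 487.2613881474422 0.050419933719456786
handpiece_mid 0.85 [385. 228. 400. 275.] [ 0.409 -0.282  0.011]
handpiece_mid 0.67 [427. 250. 448. 283.] [ 0.375 -0.378  0.011]
handpiece_mid 0.59 [189.  86. 326. 234.] [0.626 0.01  0.011]
handpiece_mid 0.57 [341. 259. 356. 293.] [ 0.358 -0.183  0.011]
case 0.71 [191.  82. 324. 233.] [0.631 0.011 0.011]
jar 0.21 [190.  82. 325. 233.] [0.631 0.011 0.011]
serum 0.59 [ 86. 138. 132. 180.] [0.634 0.347 0.011]
bowl 0.56 [372. 135. 419. 177.] [ 0.627 -0.304  0.011]
```

View pics/a.png

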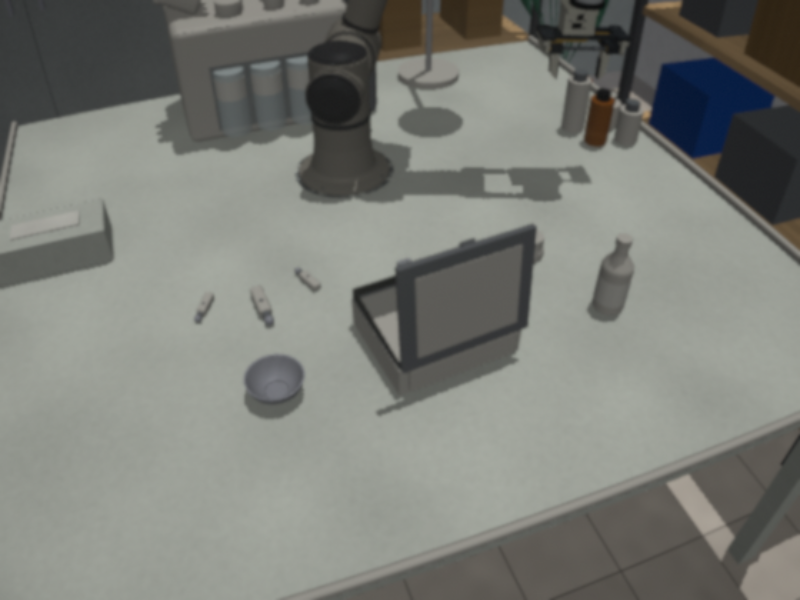

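View pics/b.png

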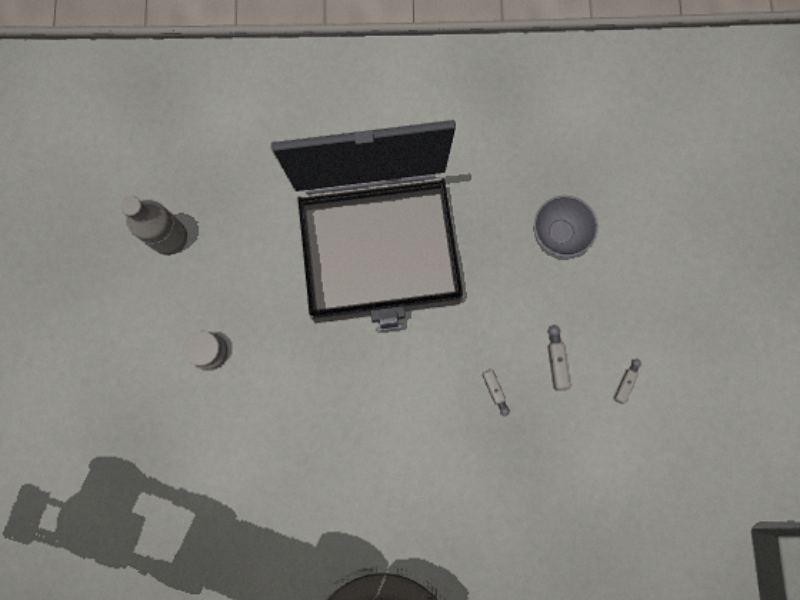

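The scene view shows the open case with its lid up. In the top view (800-px scale) there are three candidates: (495,392) small, (559,358) largest and (627,381) small. I choose (559,358), with its ball at (554,331). The case rim is around (382,250) and the latch at (389,320). Next is a close crop to check the choice and to measure.

```bash
python3 - <<'E'
from h import *
c=capture("top");I=c["image"]
A=cv2.resize(I[215:290,335:455],None,fx=5,fy=5,interpolation=cv2.INTER_CUBIC) # 600x375
B=cv2.resize(I[120:240,195:335],None,fx=5,fy=5,interpolation=cv2.INTER_CUBIC)
cv2.imwrite("pics/c.png",A);cv2.imwrite("pics/d.png",B)
E
```

```text
(no output)
```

View pics/c.png

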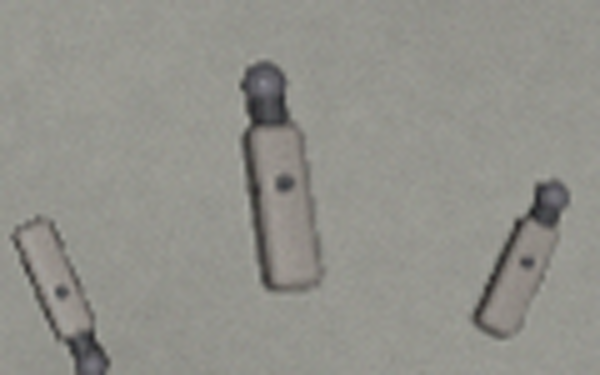

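View pics/d.png

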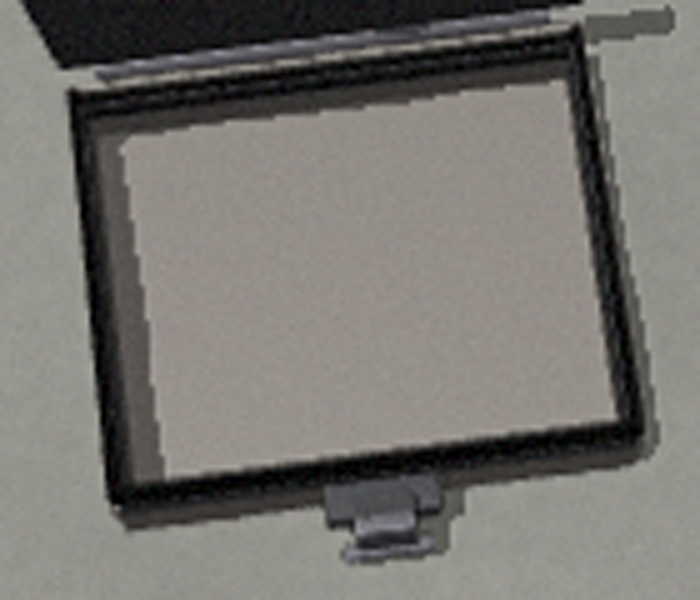

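The crop of the massagers confirms the middle one at (284,205) is the largest, with its ball at (265,80). The case crop shows ring corners at (70,95), (580,28), (640,445) and (115,505), the hinge bar from (100,77) to (550,15), and the hook at (388,545).

```bash
python3 - <<'E'
from h import *
c=capture("top")
def P(x,y,u0,v0,z): return np.round(atz(c,u0+(x+.5)/5-.5,v0+(y+.5)/5-.5,z),4)
f=[P(x,y,335,215,.022) for x,y in((250,128),(300,124),(265,290),(322,285))]
print("body",*f); ctr=sum(f)/4; d=(f[0]+f[1]-f[2]-f[3])[:2]; print(ctr,np.linalg.norm(d)/2,np.arctan2(d[1],d[0]),np.linalg.norm(f[0]-f[1]))
print("ball",P(265,80,335,215,.011))
for z in(.062,.07):
  bl,br=P(70,95,195,120,z),P(580,28,195,120,z);print(z,bl,br,np.linalg.norm(bl-br))
for z in(.07,.08,.09):
  fl,fr=P(115,505,195,120,z),P(640,445,195,120,z);print(z,fl,fr,np.linalg.norm(fl-fr), np.arctan2(*( (fl-fr)[:2]))) 
h=[P(x,y,195,120,.066) for x,y in((100,77),(550,15))];print("hinge",*h,sum(h)/2)
for z in(.084,.098): print("hook",P(388,545,195,120,z),P(385,500,195,120,z))
s=sense();print(s["time"],s["joint_positions"])
E
```

```text
body [ 0.4334 -0.2647  0.022 ] [ 0.4347 -0.2865  0.022 ] [ 0.3632 -0.2665  0.022 ] [ 0.3648 -0.2911  0.022 ]
[ 0.399025 -0.2772    0.022   ] 0.07012305255762896 0.04564991931927099 0.0218387270691311
ball [ 0.4559 -0.275   0.011 ]
0.062 [0.6611 0.1148 0.062 ] [ 0.6869 -0.1096  0.062 ] 0.22587828580897276
0.07 [0.6583 0.1136 0.07  ] [ 0.6839 -0.1091  0.07  ] 0.22416656753405492
0.07 [0.4772 0.0937 0.07  ] [ 0.4976 -0.1281  0.07  ] 0.22273616679829975 -0.09171671145569965
0.08 [0.4754 0.0924 0.08  ] [ 0.4957 -0.1273  0.08  ] 0.2206358538406666 -0.09213711222387475
0.09 [0.4737 0.0911 0.09  ] [ 0.4938 -0.1264  0.09  ] 0.21842678407191737 -0.09215205222110982
hinge [0.6677 0.1012 0.066 ] [ 0.6918 -0.0964  0.066 ] [0.67975 0.0024  0.066  ]
hook [ 0.4552 -0.021   0.084 ] [ 0.4742 -0.0201  0.084 ]
hook [ 0.4531 -0.0213  0.098 ] [ 0.4718 -0.0204  0.098 ]
0.8 [ 1.13603550e+00  3.41974356e-01  1.52408925e+00 -1.92218536e-05
  1.27538585e+00 -1.45944384e-01]
```

Request:
drive_tool(series=[[[0,0,0],-0.11,0],[[0,0,0],-0.11,0],[[0,0,0],-0.11,0],[[-30,-26.5,0],0,0],[[-30,-26.5,0],0,0]])

```text
time: 1.22
eef_pos: [0.2111, 0.4529, 0.2266]
orientation: [[-0.999, -0.046, 0.0], [-0.046, 0.999, 0.0], [-0.0, 0.0, -1.0]]
contact_force: [1.3, -0.3, -0.4]
width: 0.999
grip_force: 0.0
```

Request:
drive_tool(series=[[[-30,-26.5,0],0,0],[[-30,-26.5,0],0,0],[[-30,-26.5,0],0,0],[[-30,-26.5,0],0,0],[[-30,-26.5,0],0,0]])

```text
time: 1.63
eef_pos: [0.3682, 0.3251, 0.227]
orientation: [[-0.999, -0.041, 0.0], [-0.041, 0.999, 0.0], [-0.0, 0.0, -1.0]]
contact_force: [1.0, 0.4, 1.0]
width: 1.0
grip_force: 0.0
```

Request:
drive_tool(series=[[[-30,-26.5,0],0,0],[[0,-40,0],0,0],[[0,-40,0],0,0],[[0,-40,0],0,0],[[0,-40,0],0,0]])

```text
time: 2.05
eef_pos: [0.4044, 0.1397, 0.2267]
orientation: [[-0.999, -0.041, 0.0], [-0.041, 0.999, 0.0], [-0.0, 0.0, -1.0]]
contact_force: [1.5, -0.6, -0.8]
width: 1.001
grip_force: 0.0
```

Request:
drive_tool(series=[[[0,-40,0],0,0],[[0,-40,0],0,0],[[0,-40,0],0,0],[[0,-40,0],0,0],[[0,-40,0],0,0]])

```text
time: 2.47
eef_pos: [0.4126, -0.0603, 0.227]
orientation: [[-0.999, -0.041, 0.001], [-0.041, 0.999, -0.0], [-0.001, -0.0, -1.0]]
contact_force: [0.8, -0.1, 0.3]
width: 1.0
grip_force: 0.0
```

Request:
drive_tool(series=[[[0,-40,0],0,0],[[0,-40,0],0,0],[[0,-40,0],0,0],[[0,-40,0],0,0],[[0,0,0],0,0]])

```text
time: 2.88
eef_pos: [0.4196, -0.2246, 0.2266]
orientation: [[-0.999, -0.036, 0.001], [-0.036, 0.999, -0.003], [-0.001, -0.003, -1.0]]
contact_force: [-0.9, -0.2, 0.8]
width: 1.001
grip_force: 0.0
```

```bash
cat > w.py <<'E'
from h import *
s=sense();c=capture("wrist")
R=np.array(s["orientation"]);p=np.array(s["eef_pos"])
print(s["time"],p,"R",np.round(R,3).tolist(),s["joint_positions"].round(2) if hasattr(s["joint_positions"],"round") else s["joint_positions"],s["contact_force"],s["width"])
for n in("handpiece_mid",):
    for r in recognise(n,c)[:4]:
        b=r["rect"];print(n,round(r["confidence"],2),np.round(b),atz(c,(b[0]+b[2])/2,(b[1]+b[3])/2,.011,s))
E
python3 - <<'E'
exec(open("w.py").read())
cv2.imwrite("pics/e.png",c["image"])
E
```

```text
2.8833 [ 0.41958141 -0.22460736  0.22662309] R [[-0.999, -0.036, 0.001], [-0.036, 0.999, -0.003], [-0.001, -0.003, -1.0]] [-0.65  0.25  1.65 -0.    1.23 -2.26] [-0.91039013 -0.15651579  0.84106901] 1.0010699025261385
handpiece_mid 0.75 [305.  98. 334. 168.] [ 0.36131716 -0.18257435  0.011     ]
handpiece_mid 0.71 [216. 131. 249. 222.] [ 0.41315424 -0.27754001  0.011     ]
```

View pics/e.png

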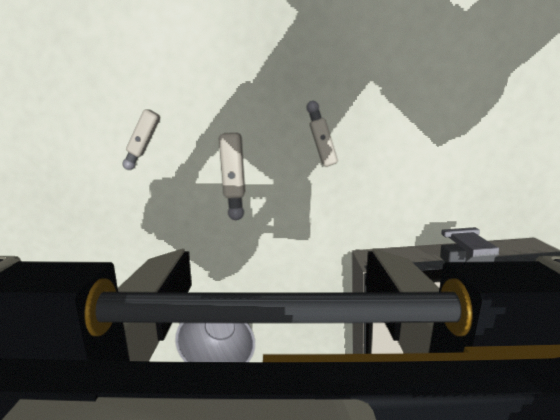

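The wrist view shows the largest massager with its body from (231,133) to (233,198) and its ball at (236,212). It lies between the two small ones.

```bash
python3 - <<'E'
exec(open("w.py").read())
I=c["image"]
A=lambda u,v:atz(c,u,v,.022,s)
f=[A(*q) for q in((219.5,135),(241.5,133),(222,199),(244,196))];print(np.round(f,4),np.mean(f,0))
b=atz(c,236,211,.011,s);m=np.mean(f,0);print(b,np.arctan2(b[1]-m[1],b[0]-m[0]))
# latch hook
for z in(.084,.098):print("hook",atz(c,463,232,z,s))
for t in((.399,-.277,.022),):print(proj(c,t,s))
E
```

```text
2.9833 [ 0.41908724 -0.21925098  0.22631015] R [[-0.999, -0.038, -0.001], [-0.038, 0.999, 0.001], [0.0, 0.001, -1.0]] [-0.64  0.25  1.66  0.    1.24 -2.25] [-0.34692688  0.12448492  0.39525591] 0.9968399169456423
handpiece_mid 0.9 [212. 135. 240. 223.] [ 0.41560937 -0.2788692   0.011     ]
handpiece_mid 0.59 [116. 110. 155. 171.] [ 0.37626974 -0.3793271   0.011     ]
handpiece_mid 0.57 [297. 102. 331. 165.] [ 0.36118238 -0.18228137  0.011     ]
[[ 0.3661 -0.2839  0.022 ]
 [ 0.3632 -0.2605  0.022 ]
 [ 0.4363 -0.2818  0.022 ]
 [ 0.4319 -0.2571  0.022 ]] [ 0.39936785 -0.27081045  0.022     ]
[ 0.45291151 -0.26734386  0.011     ] 0.06465299057757908
hook [ 0.44421944 -0.03954108  0.084     ]
hook [ 0.43949984 -0.04806817  0.098     ]
[226.076952   166.01942103]
```

Request:
drive_tool(series=[[[11,-28.3,0],0,0],[[11.3,-28.4,0],0,0],[[0,0,35],0,0],[[0,0,35],0,0],[[0,0,35],0,0]])

```text
time: 3.5
eef_pos: [0.4, -0.2747, 0.1213]
orientation: [[-0.999, -0.043, 0.002], [-0.043, 0.999, -0.001], [-0.002, -0.001, -1.0]]
contact_force: [0.4, -0.4, -0.3]
width: 0.996
grip_force: 0.0
```

Request:
drive_tool(series=[[[0,0,35],0,0],[[0,0,25],0,0],[[0,0,5],0,0],[[0,0,0],0,0],[[0,0,0],0,0]])

```text
time: 3.92
eef_pos: [0.4004, -0.2755, 0.0579]
orientation: [[-0.999, -0.043, 0.001], [-0.043, 0.999, -0.001], [-0.001, -0.001, -1.0]]
contact_force: [0.4, -0.0, 0.3]
width: 1.003
grip_force: 0.0
```

```bash
python3 - <<'E'
exec(open("w.py").read())
cv2.imwrite("pics/f.png",c["image"])
for q in((.399,-.2768,.022),(.363,-.2785,.022),(.435,-.275,.022)):print(proj(c,q,s))
E
```

```text
3.9167 [ 0.40042567 -0.27547026  0.05789901] R [[-0.999, -0.043, 0.001], [-0.043, 0.999, -0.001], [-0.001, -0.001, -1.0]] [-0.76  0.48  1.84  0.    0.81 -2.37] [ 4.11263110e-01 -1.37236782e-04  2.67599612e-01] 1.0026856908607071
handpiece_mid 0.89 [408. 124. 454. 239.] [ 0.36016909 -0.18162374  0.011     ]
handpiece_mid 0.84 [255. 178. 294. 297.] [ 0.4016005  -0.27801386  0.011     ]
handpiece_mid 0.74 [ 84. 136. 153. 242.] [ 0.37381371 -0.37813884  0.011     ]
[276.61931351 239.5377941 ]
[276.27631653 182.46789212]
[277.08485766 291.0887922 ]
```

View pics/f.png

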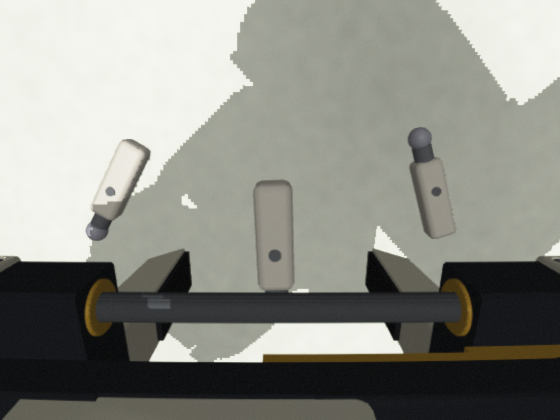

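The massager body spans (274,181) to (274,290) and matches the prediction within about 1 mm. I'll descend and grip.

Request:
drive_tool(series=[[[0,0,30],0,0],[[0,0,24],0,0],[[0,0,0],0,0],[[0,0,0],0,0.6],[[0,0,0],0,1]])

```text
time: 4.43
eef_pos: [0.4003, -0.2764, 0.0043]
orientation: [[-0.999, -0.041, 0.002], [-0.041, 0.999, -0.001], [-0.002, -0.001, -1.0]]
contact_force: [0.5, 0.6, 0.3]
width: 0.901
grip_force: 0.0
```

Request:
drive_tool(series=[[[0,0,0],0,1],[[0,0,0],0,1],[[0,0,0],0,1],[[0,0,0],0,1],[[0,0,0],0,1]])

```text
time: 4.85
eef_pos: [0.3996, -0.2759, 0.003]
orientation: [[-0.999, -0.041, 0.0], [-0.041, 0.999, -0.0], [-0.0, -0.0, -1.0]]
contact_force: [0.6, -0.5, 0.6]
width: 0.54
grip_force: 0.0
```

Request:
drive_tool(series=[[[0,0,-10],0,1],[[0,0,-20],0,1],[[0,0,-40],0,1],[[0,0,-40],0,1],[[0,0,-40],0,1]])

```text
time: 5.27
eef_pos: [0.399, -0.2753, 0.1549]
orientation: [[-0.999, -0.041, -0.001], [-0.041, 0.999, 0.001], [0.001, 0.001, -1.0]]
contact_force: [0.8, -0.6, -0.3]
width: 0.177
grip_force: 0.0
```

```bash
python3 - <<'E'
exec(open("w.py").read())
t=capture("top")
# lid free edge: pixel in 800 view (364,137),(275,147),(453,124); fit angle with case pose
h=np.array([.6797,.0024,.066]);ax=np.array([np.cos(.11),np.sin(.11),0])
for th in(1.25,1.3,1.35,1.4,1.45,1.5):
    q=h-ax*.198*np.cos(th)+np.array([0,0,.198*np.sin(th)]);n=ax*np.sin(th)+np.array([0,0,np.cos(th)])
    print(th,[np.round((proj(t,q+n*k)+.5)*800/560,1) for k in(0,.0135)])
E
```

```text
5.2667 [ 0.39902895 -0.27529676  0.15491616] R [[-0.999, -0.041, -0.001], [-0.041, 0.999, 0.001], [0.001, 0.001, -1.0]] [-0.76  0.34  1.74  0.    1.06 -2.37] [ 0.79607154 -0.55689324 -0.30454681] 0.17689567698795863
handpiece_mid 0.83 [367. 125. 401. 201.] [ 0.36083926 -0.18107792  0.011     ]
handpiece_mid 0.73 [142. 134. 191. 206.] [ 0.37527845 -0.37828798  0.011     ]
handpiece_mid 0.69 [262. 160. 292. 268.] [ 0.41331046 -0.27606833  0.011     ]
1.25 [array([370.7, 179. ]), array([369.2, 168.1])]
1.3 [array([369.6, 171. ]), array([368.2, 160.2])]
1.35 [array([368.6, 163.1]), array([367.1, 152.3])]
1.4 [array([367.5, 155.2]), array([366.1, 144.5])]
1.45 [array([366.5, 147.4]), array([365.1, 136.9])]
1.5 [array([365.5, 139.7]), array([364.1, 129.4])]
```

I lifted before the slow fingers had closed, so the massager stayed where it was. I'll reopen, go down again and wait for the grip.

Request:
drive_tool(series=[[[0,0,0],0,0.3],[[0,0,0],0,0.3],[[0,0,0],0,0.3],[[0,0,0],0,0.3],[[0,0,20],0,0.3]])

```text
time: 5.83
eef_pos: [0.4008, -0.277, 0.1344]
orientation: [[-0.999, -0.041, 0.003], [-0.041, 0.999, -0.003], [-0.003, -0.003, -1.0]]
contact_force: [1.3, -1.0, 0.2]
width: 0.361
grip_force: 0.0
```

Request:
drive_tool(series=[[[0,0,40],0,0.3],[[0,0,40],0,0.3],[[0,0,30],0,0.3],[[0,0,20],0,0.3],[[0,0,0],0,0.3]])

```text
time: 6.25
eef_pos: [0.3985, -0.2747, 0.001]
orientation: [[-0.999, -0.041, -0.003], [-0.041, 0.999, 0.003], [0.003, 0.003, -1.0]]
contact_force: [0.2, 0.8, 0.7]
width: 0.683
grip_force: 0.0
```

Request:
drive_tool(series=[[[0,0,0],0,1],[[0,0,0],0,1],[[0,0,0],0,1],[[0,0,0],0,1],[[0,0,0],0,1]])

```text
time: 6.67
eef_pos: [0.3995, -0.2757, 0.0026]
orientation: [[-0.999, -0.041, -0.0], [-0.041, 0.999, 0.0], [0.0, 0.0, -1.0]]
contact_force: [-0.1, 0.0, 0.1]
width: 0.389
grip_force: 0.0
```

Request:
drive_tool(series=[[[0,0,0],0,1],[[0,0,0],0,1],[[0,0,0],0,1],[[0,0,0],0,1],[[0,0,0],0,1]])

```text
time: 7.08
eef_pos: [0.3995, -0.2758, 0.0027]
orientation: [[-0.999, -0.041, 0.0], [-0.041, 0.999, -0.0], [-0.0, -0.0, -1.0]]
contact_force: [0.4, -1.2, -0.0]
width: 0.259
grip_force: 30.0
```

Request:
drive_tool(series=[[[0,0,-7],0,1],[[0,0,-40],0,1],[[0,0,-40],0,1],[[0,0,-40],0,1],[[0,0,-40],0,1]])

```text
time: 7.5
eef_pos: [0.399, -0.2752, 0.1718]
orientation: [[-0.999, -0.041, -0.0], [-0.041, 0.999, 0.001], [0.0, 0.001, -1.0]]
contact_force: [0.8, 0.2, -1.9]
width: 0.26
grip_force: 30.0
```

Request:
drive_tool(series=[[[-18.8,32.1,0],0,1],[[-18.8,32.1,0],0,1],[[-18.8,32.1,0],0,1],[[-18.8,32.1,0],0,1],[[-18.8,32.1,0],0,1]])

```text
time: 7.92
eef_pos: [0.487, -0.1098, 0.1703]
orientation: [[-0.999, -0.041, 0.0], [-0.041, 0.999, 0.0], [-0.0, 0.0, -1.0]]
contact_force: [0.3, -1.0, -0.9]
width: 0.261
grip_force: 30.0
```

Request:
drive_tool(series=[[[-18.8,32.1,0],0,1],[[-18.8,32.1,0],0,1],[[-18.8,32.1,0],0,1],[[0,0,0],-0.067,1],[[0,0,0],0,1]])

```text
time: 8.33
eef_pos: [0.5393, -0.0109, 0.1697]
orientation: [[-0.993, -0.114, -0.001], [-0.114, 0.993, 0.0], [0.001, 0.0, -1.0]]
contact_force: [-0.6, -0.7, -1.5]
width: 0.259
grip_force: 30.0
```

Request:
drive_tool(series=[[[0,0,0],0,1],[[0,0,0],0,1],[[0,0,0],0,1],[[0,0,0],0,1],[[0,0,0],0,1]])

```text
time: 8.75
eef_pos: [0.539, -0.0138, 0.1698]
orientation: [[-0.994, -0.106, 0.0], [-0.106, 0.994, 0.0], [-0.0, 0.0, -1.0]]
contact_force: [0.2, -0.7, -1.7]
width: 0.256
grip_force: 30.0
```

```bash
python3 - <<'E'
exec(open("w.py").read())
t=capture("top")
I=np.vstack([cv2.resize(c["image"],(480,360))[:300],cv2.resize(t["image"][90:260,160:400],(480,300))])
cv2.imwrite("pics/g.png",I)
E
```

```text
8.75 [ 0.53900723 -0.01383372  0.16984749] R [[-0.994, -0.106, 0.0], [-0.106, 0.994, 0.0], [-0.0, 0.0, -1.0]] [-0.17  0.42  1.57  0.    1.15 -1.84] [ 0.18868299 -0.65568539 -1.6896167 ] 0.25589137631472175
handpiece_mid 0.74 [101.   0. 127.  22.] [ 0.39212633 -0.17129832  0.011     ]
handpiece_mid 0.61 [251. 203. 307. 357.] [ 0.63015161 -0.00353998  0.011     ]
```

View pics/g.png

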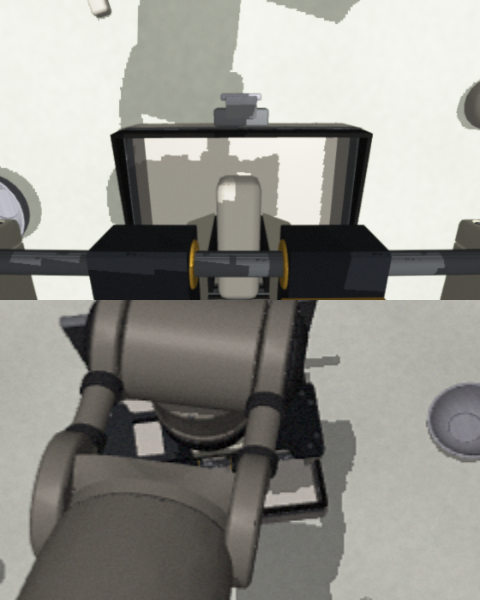

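The wrist view shows the massager straight and centred between the side walls, with the latch at (241,105). The top view is mostly hidden by the arm. I'll shift 6 mm back, lower to mid height, and check arm clearance from the lid.

Request:
drive_tool(series=[[[-6,0,0],0,1],[[0,0,20],0,1],[[0,0,30],0,1],[[0,0,20],0,1],[[0,0,0],0,1]])

```text
time: 9.32
eef_pos: [0.5428, -0.0119, 0.0958]
orientation: [[-0.994, -0.108, -0.008], [-0.108, 0.994, 0.001], [0.007, 0.002, -1.0]]
contact_force: [-0.9, 0.0, -2.1]
width: 0.257
grip_force: 30.0
```

```bash
python3 - <<'E'
exec(open("w.py").read())
t=capture("scene");cv2.imwrite("pics/i.png",cv2.resize(t["image"][60:280,220:460],(655,600),interpolation=cv2.INTER_CUBIC))
print(s["joint_efforts"])
h=np.array([.6797,.0024,.066]);ax=np.array([np.cos(.11),np.sin(.11),0]);ay=np.array([-np.sin(.11),np.cos(.11),0])
for th in(1.3,1.4,1.5):
    n=ax*np.sin(th)+np.array([0,0,np.cos(th)]);q=h-ax*.2*np.cos(th)+np.array([0,0,.2*np.sin(th)])+n*.0135
    print(th,[np.round((proj(t,q+k*ay)-[220,60])*2.727) for k in(-.116,.116)])
E
```

```text
9.3167 [ 0.54284777 -0.01191473  0.09575931] R [[-0.994, -0.108, -0.008], [-0.108, 0.994, 0.001], [0.007, 0.002, -1.0]] [-0.16  0.52  1.64  0.    0.99 -1.84] [-0.85397915  0.03057593 -2.08144918] 0.2574584119783475
handpiece_mid 0.57 [252. 203. 309. 356.] [ 0.59362578 -0.00487699  0.011     ]
[-7.61422142e-02 -4.94238281e+01 -2.18355185e+01 -4.18281066e-02
 -8.85741245e-01 -4.22068464e-03]
1.3 [array([134., 328.]), array([397., 247.])]
1.4 [array([145., 340.]), array([411., 257.])]
1.5 [array([158., 354.]), array([426., 270.])]
```

View pics/i.png

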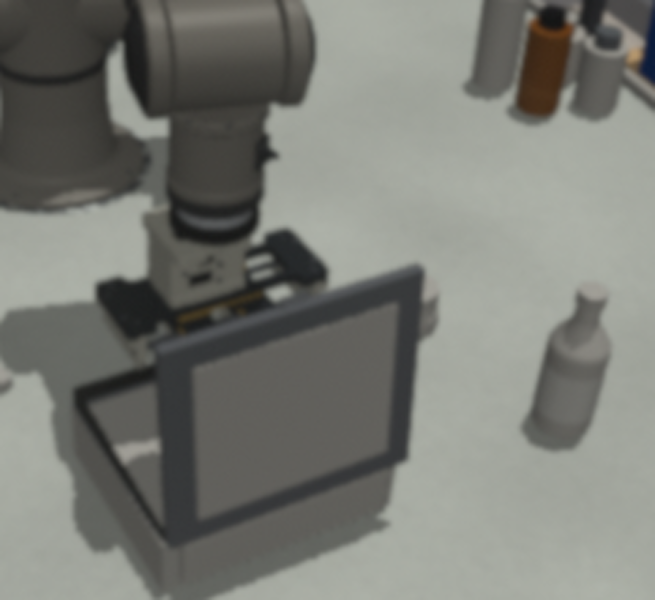

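The scene crop shows the wrist well in front of the lid. The lid's top corners at (157,348) and (424,270) match an angle of about 1.48. Lowering now.

Request:
drive_tool(series=[[[0,0,30],0,1],[[0,0,30],0,1],[[0,0,13],0,1],[[0,0,0],0,1],[[0,0,0],0,1]])

```text
time: 9.88
eef_pos: [0.5462, -0.0125, 0.0279]
orientation: [[-0.994, -0.108, 0.002], [-0.108, 0.994, -0.0], [-0.002, -0.0, -1.0]]
contact_force: [-0.0, 0.2, -1.9]
width: 0.261
grip_force: 30.0
```

Request:
drive_tool(series=[[[0,0,6],0,1],[[0,0,3],0,1],[[0,0,0],0,1],[[0,0,0],0,1],[[0,0,0],0,1]])

```text
time: 10.3
eef_pos: [0.5455, -0.0124, 0.0183]
orientation: [[-0.994, -0.108, 0.001], [-0.108, 0.994, -0.0], [-0.001, -0.0, -1.0]]
contact_force: [0.1, -0.4, -1.6]
width: 0.256
grip_force: 30.0
```

Request:
drive_tool(series=[[[0,0,4],0,1],[[0,0,3],0,1],[[0,0,0],0,1],[[0,0,0],0,1],[[0,0,0],0,1]])

```text
time: 10.72
eef_pos: [0.5452, -0.0123, 0.0106]
orientation: [[-0.994, -0.108, -0.0], [-0.108, 0.994, 0.0], [0.0, 0.0, -1.0]]
contact_force: [-0.2, 0.2, -1.3]
width: 0.26
grip_force: 30.0
```

Request:
drive_tool(series=[[[0,0,1.5],0,1],[[0,0,0],0,1],[[0,0,0],0,1],[[0,0,0],0,0.6],[[0,0,0],0,0.5]])

```text
time: 11.13
eef_pos: [0.5454, -0.0124, 0.0094]
orientation: [[-0.994, -0.108, 0.001], [-0.108, 0.994, -0.0], [-0.001, -0.0, -1.0]]
contact_force: [-0.5, -0.1, -0.5]
width: 0.361
grip_force: 0.0
```

Request:
drive_tool(series=[[[0,0,0],0,0.5],[[0,0,0],0,0.5],[[0,0,0],0,0.5],[[0,0,0],0,0.5],[[0,0,0],0,0.5]])

```text
time: 11.55
eef_pos: [0.5452, -0.0123, 0.0092]
orientation: [[-0.994, -0.108, 0.0], [-0.108, 0.994, 0.0], [-0.0, 0.0, -1.0]]
contact_force: [0.4, 0.4, 0.2]
width: 0.498
grip_force: 0.0
```

Request:
drive_tool(series=[[[0,0,-15],0,0.5],[[0,0,-25],0,0.5],[[0,0,-36],0,0.5],[[0,0,-36],0,0.5],[[0,0,-36],0,0.5]])

```text
time: 11.97
eef_pos: [0.5447, -0.0123, 0.1586]
orientation: [[-0.994, -0.108, -0.001], [-0.108, 0.994, 0.0], [0.001, 0.0, -1.0]]
contact_force: [0.6, -0.7, -0.8]
width: 0.498
grip_force: 0.0
```

Request:
drive_tool(series=[[[0,0,-38],0,1],[[0,0,-38],0,1],[[0,0,-38],0,1],[[0,0,-32],0,1],[[0,0,0],0,1]])

```text
time: 12.38
eef_pos: [0.5474, -0.0127, 0.3106]
orientation: [[-0.994, -0.108, 0.013], [-0.108, 0.994, -0.002], [-0.012, -0.003, -1.0]]
contact_force: [0.9, 0.2, 0.2]
width: 0.186
grip_force: 0.0
```

```bash
python3 - <<'E'
exec(open("w.py").read())
t=capture("top")
for l in("handpiece_mid",):
    for r in recognise(l,t): 
        b=r["rect"];print(np.round(b),r["confidence"],atz(t,(b[0]+b[2])/2,(b[1]+b[3])/2,.02))
cv2.imwrite("pics/j.png",np.vstack([cv2.resize(c["image"],(400,300)),cv2.resize(t["image"][80:260,160:400],(400,300))]))
E
```

```text
12.3833 [ 0.54743171 -0.01269618  0.31060075] R [[-0.994, -0.108, 0.013], [-0.108, 0.994, -0.002], [-0.012, -0.003, -1.0]] [-0.16  0.33  1.31  0.    1.49 -1.84] [0.90736188 0.17750087 0.24399113] 0.18604052978750166
handpiece_mid 0.93 [272. 143. 290. 216.] [ 0.56180491 -0.00906816  0.011     ]
handpiece_mid 0.76 [149.   0. 176.  39.] [ 0.37742862 -0.1766815   0.011     ]
handpiece_mid 0.61 [ 0.  0. 16. 25.] [ 0.38632826 -0.37303312  0.011     ]
[341. 260. 354. 291.] 0.64 [ 0.35917904 -0.18005724  0.02      ]
[426. 252. 446. 284.] 0.49 [ 0.37164754 -0.37119674  0.02      ]
[263. 167. 271. 182.] 0.43 [ 0.58856433 -0.01045752  0.02      ]
```

View pics/j.png

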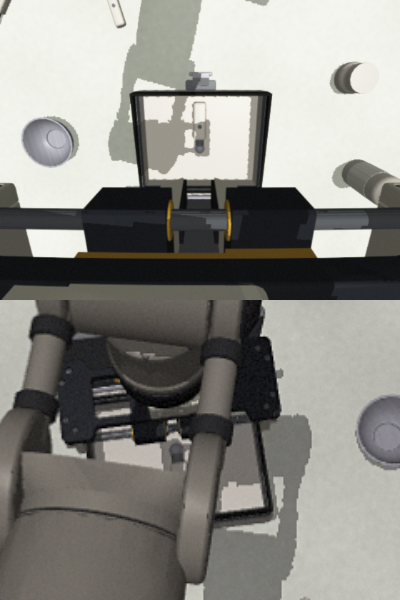

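The massager lies flat and straight in the case, with its body at wrist pixels (200,103) to (200,142). Next I go over the lid, first high, then down behind it.

Request:
drive_tool(series=[[[-33,0,0],0,1],[[-34,0,0],0,1],[[-34,0,0],0,1],[[-34,0,0],0,1],[[-34,0,0],0,1]])

```text
time: 13.0
eef_pos: [0.714, 0.0061, 0.3007]
orientation: [[-0.994, -0.108, -0.004], [-0.108, 0.994, 0.0], [0.004, 0.001, -1.0]]
contact_force: [1.0, -0.6, 1.3]
width: 0.004
grip_force: 0.0
```

Request:
drive_tool(series=[[[0,0,0],0,1],[[0,0,0],0,1],[[0,0,0],0,1],[[0,0,0],0,1],[[0,0,0],0,1]])

```text
time: 13.42
eef_pos: [0.7122, 0.0058, 0.3046]
orientation: [[-0.994, -0.108, 0.001], [-0.108, 0.994, -0.0], [-0.001, -0.0, -1.0]]
contact_force: [-0.1, 0.2, -0.3]
width: 0.003
grip_force: 0.0
```

Request:
drive_tool(series=[[[0,0,30],0,1],[[0,0,28],0,1],[[0,0,0],0,1],[[0,0,0],0,1],[[0,0,0],0,1]])

```text
time: 13.83
eef_pos: [0.7135, 0.0057, 0.2481]
orientation: [[-0.994, -0.108, 0.003], [-0.108, 0.994, -0.0], [-0.003, -0.001, -1.0]]
contact_force: [-1.4, -0.0, 0.8]
width: 0.005
grip_force: 0.0
```

```bash
python3 - <<'E'
from h import *
s=sense();p=np.array(s["eef_pos"]);o=np.array([.581,-.0085,0]);ax=np.array([np.cos(.11),np.sin(.11),0])
print(p,(p-o)@ax,s["contact_force"])
P=[np.array([(p-o)@ax,p[2]])]
for th in np.concatenate([[1.48],np.arange(1.3,.19,-.1)]):
    r=.178;P.append(np.array([.099-r*np.cos(th)+.0135*np.sin(th)+.0095,.066+r*np.sin(th)+.0135*np.cos(th)]))
    print(round(th,2),np.round(P[-1],4),"tool dx,dz mm",np.round(-(P[-1]-P[-2])*1e3,1))
E
```

```text
[0.71346862 0.00572669 0.2480673 ] 0.1332297732496527 [-1.37521961 -0.00285771  0.76336432]
1.48 [0.1058 0.2445] tool dx,dz mm [27.4  3.6]
1.3 [0.0739 0.2411] tool dx,dz mm [31.9  3.4]
1.2 [0.0566 0.2368] tool dx,dz mm [17.3  4.3]
1.1 [0.0398 0.2308] tool dx,dz mm [16.8  6. ]
1.0 [0.0237 0.2231] tool dx,dz mm [16.1  7.7]
0.9 [0.0084 0.2138] tool dx,dz mm [15.3  9.3]
0.8 [-0.0058  0.2031] tool dx,dz mm [14.3 10.7]
0.7 [-0.0189  0.191 ] tool dx,dz mm [13.1 12.1]
0.6 [-0.0308  0.1776] tool dx,dz mm [11.8 13.3]
0.5 [-0.0412  0.1632] tool dx,dz mm [10.5 14.5]
0.4 [-0.0502  0.1478] tool dx,dz mm [ 9.  15.4]
0.3 [-0.0576  0.1315] tool dx,dz mm [ 7.4 16.3]
0.2 [-0.0633  0.1146] tool dx,dz mm [ 5.7 16.9]
```

Request:
drive_tool(series=[[[12,0,2],0,1],[[10,0,1],0,1],[[6,0,1],0,1],[[6,0,1],0,1],[[6,0,0.5],0,1]])

```text
time: 14.25
eef_pos: [0.6745, 0.0014, 0.2432]
orientation: [[-0.994, -0.108, 0.007], [-0.108, 0.994, -0.001], [-0.007, -0.001, -1.0]]
contact_force: [2.4, 0.6, 2.5]
width: 0.006
grip_force: 1.0
```

Request:
drive_tool(series=[[[6,0,1],0,1],[[6,0,1],0,1],[[7,0,1],0,1],[[8,0,2],0,1],[[8.5,0,2],0,1]])

```text
time: 14.67
eef_pos: [0.6379, -0.0024, 0.2333]
orientation: [[-0.994, -0.108, 0.001], [-0.108, 0.994, -0.0], [-0.001, -0.0, -1.0]]
contact_force: [1.5, 0.1, 0.3]
width: 0.002
grip_force: 0.8
```

Request:
drive_tool(series=[[[8.5,0,3],0,1],[[8.5,0,3],0,1],[[8,0,4],0,1],[[8,0,4],0,1],[[7.5,0,4.5],0,1]])

```text
time: 15.08
eef_pos: [0.5974, -0.0067, 0.2145]
orientation: [[-0.994, -0.108, 0.001], [-0.108, 0.994, -0.0], [-0.001, -0.0, -1.0]]
contact_force: [1.7, -0.9, 0.5]
width: 0.004
grip_force: 0.6
```

```bash
cat > lid.py <<'E'
from h import *
from scipy.optimize import fsolve
s=sense();p=np.array(s["eef_pos"]);o=np.array([.581,-.0085,0]);ax=np.array([np.cos(.11),np.sin(.11),0])
X,Z=(p-o)@ax,p[2];f=np.array(s["contact_force"]);print("X,Z",round(X,4),round(Z,4),"F",np.round(f,1),[ -np.sin(.11)*(p-o)[0]+np.cos(.11)*(p-o)[1]])
g=lambda q:[.099-q[1]*np.cos(q[0])+.0135*np.sin(q[0])+.0095-X,.066+q[1]*np.sin(q[0])+.0135*np.cos(q[0])-Z]
print("theta,r",fsolve(g,[.9,.178]))
E
python3 lid.py
```

```text
X,Z 0.0165 0.2145 F [ 1.7 -0.9  0.5] [np.float64(-6.44489390089827e-05)]
theta,r [0.93887148 0.17414621]
```

Request:
drive_tool(series=[[[7.2,0,4.2],0,1],[[7,0,5],0,1],[[7,0,5.3],0,1],[[6.7,0,5.6],0,1],[[6.5,0,6],0,1]])

```text
time: 15.5
eef_pos: [0.5632, -0.0104, 0.1883]
orientation: [[-0.994, -0.108, 0.001], [-0.108, 0.994, -0.0], [-0.001, -0.0, -1.0]]
contact_force: [1.8, -0.4, 0.5]
width: 0.005
grip_force: 0.5
```

Request:
drive_tool(series=[[[6.1,0,6.2],0,1],[[6,0,6.5],0,1],[[5.8,0,6.7],0,1],[[5.4,0,7],0,1],[[4.6,0,7.6],0,1]])

```text
time: 15.92
eef_pos: [0.5355, -0.0134, 0.154]
orientation: [[-0.994, -0.108, 0.001], [-0.108, 0.994, -0.0], [-0.001, -0.0, -1.0]]
contact_force: [0.6, 0.3, -0.3]
width: 0.005
grip_force: 0.4
```

```bash
python3 lid.py
```

```text
X,Z -0.0458 0.154 F [ 0.6  0.3 -0.3] [np.float64(0.00010814939714664205)]
theta,r [0.44243862 0.17711562]
```

Request:
drive_tool(series=[[[4.4,0,7.8],0,1],[[4.2,0,8],0,1],[[4,0,8],0,1],[[3.6,0,8],0,1],[[4,0,7],0,1]])

```text
time: 16.33
eef_pos: [0.5154, -0.0155, 0.1143]
orientation: [[-0.994, -0.108, -0.001], [-0.108, 0.994, 0.0], [0.0, 0.0, -1.0]]
contact_force: [-0.5, -0.2, 0.3]
width: 0.002
grip_force: 0.3
```

Request:
drive_tool(series=[[[1.5,0,1.5],0,1],[[1.5,0,1.5],0,1],[[1,0,1],0,1],[[0,0,0],0,1],[[0,0,0],0,1]])

```text
time: 16.75
eef_pos: [0.5121, -0.016, 0.1116]
orientation: [[-0.994, -0.108, 0.0], [-0.108, 0.994, -0.0], [-0.0, -0.0, -1.0]]
contact_force: [-0.1, 0.1, 0.4]
width: 0.001
grip_force: 0.0
```

```bash
python3 lid.py
```

```text
X,Z -0.0693 0.1116 F [-0.1  0.1  0.4] [np.float64(0.00010246877839529059)]
theta,r [0.17717914 0.18309348]
```

Request:
drive_tool(series=[[[0,0,1],0,1],[[0,0,1],0,1],[[0,0,1],0,1],[[0,0,1],0,1],[[0,0,0],0,1]])

```text
time: 17.17
eef_pos: [0.5118, -0.0159, 0.1071]
orientation: [[-0.994, -0.108, -0.0], [-0.108, 0.994, 0.0], [0.0, 0.0, -1.0]]
contact_force: [0.5, -0.0, -0.0]
width: 0.004
grip_force: 0.1
```

Request:
drive_tool(series=[[[0,0,0.8],0,1],[[0,0,0.8],0,1],[[0,0,0.8],0,1],[[0,0,0.6],0,1],[[0,0,0],0,1]])

```text
time: 17.58
eef_pos: [0.5118, -0.016, 0.1041]
orientation: [[-0.994, -0.108, -0.0], [-0.108, 0.994, 0.0], [0.0, 0.0, -1.0]]
contact_force: [-0.8, -0.3, -0.5]
width: 0.007
grip_force: 0.1
```

Request:
drive_tool(series=[[[0,0,0.5],0,1],[[0,0,0.5],0,1],[[0,0,0.5],0,1],[[0,0,0.5],0,1],[[0,0,0],0,1]])

```text
time: 18.0
eef_pos: [0.5118, -0.016, 0.1022]
orientation: [[-0.994, -0.108, -0.0], [-0.108, 0.994, 0.0], [0.0, 0.0, -1.0]]
contact_force: [0.1, 0.2, -0.4]
width: 0.007
grip_force: 0.1
```

Request:
drive_tool(series=[[[0,0,0.5],0,1],[[0,0,0.5],0,1],[[0,0,0.5],0,1],[[0,0,0.5],0,1],[[0,0,0],0,1]])

```text
time: 18.42
eef_pos: [0.5118, -0.016, 0.1002]
orientation: [[-0.994, -0.108, -0.0], [-0.108, 0.994, 0.0], [0.0, 0.0, -1.0]]
contact_force: [-0.7, 0.2, 1.3]
width: 0.006
grip_force: 0.1
```

Request:
drive_tool(series=[[[0,0,0.5],0,1],[[0,0,0.5],0,1],[[0,0,0.5],0,1],[[0,0,0.5],0,1],[[0,0,0],0,1]])

```text
time: 18.83
eef_pos: [0.5118, -0.0159, 0.0982]
orientation: [[-0.994, -0.108, -0.0], [-0.108, 0.994, 0.0], [0.0, 0.0, -1.0]]
contact_force: [-0.6, -0.2, 0.1]
width: 0.004
grip_force: 0.1
```

Request:
drive_tool(series=[[[0,0,0.5],0,1],[[0,0,0.5],0,1],[[0,0,0.5],0,1],[[0,0,0.5],0,1],[[0,0,0],0,1]])

```text
time: 19.25
eef_pos: [0.5118, -0.016, 0.0962]
orientation: [[-0.994, -0.108, -0.0], [-0.108, 0.994, 0.0], [0.0, 0.0, -1.0]]
contact_force: [0.4, -0.4, 0.1]
width: 0.008
grip_force: 0.1
```

Request:
drive_tool(series=[[[0,0,0.4],0,1],[[0,0,0.4],0,1],[[0,0,0.4],0,1],[[0,0,0.3],0,1],[[0,0,0],0,1]])

```text
time: 19.67
eef_pos: [0.5118, -0.016, 0.0947]
orientation: [[-0.994, -0.108, -0.0], [-0.108, 0.994, 0.0], [0.0, 0.0, -1.0]]
contact_force: [-0.7, -0.0, 0.0]
width: 0.004
grip_force: 0.1
```

Request:
drive_tool(series=[[[0,0,0.4],0,1],[[0,0,0.4],0,1],[[0,0,0.4],0,1],[[0,0,0.3],0,1],[[0,0,0],0,1]])

```text
time: 20.08
eef_pos: [0.5119, -0.016, 0.0937]
orientation: [[-0.994, -0.108, 0.0], [-0.108, 0.994, -0.0], [-0.0, -0.0, -1.0]]
contact_force: [-1.6, -0.9, 4.2]
width: 0.005
grip_force: 2.2
```

Request:
drive_tool(series=[[[0,0,0.4],0,1],[[0,0,0.4],0,1],[[0,0,0.4],0,1],[[0,0,0.3],0,1],[[0,0,0],0,1]])

```text
time: 20.5
eef_pos: [0.5117, -0.016, 0.0922]
orientation: [[-0.994, -0.108, -0.0], [-0.108, 0.994, -0.0], [0.0, -0.0, -1.0]]
contact_force: [-2.5, -0.1, 5.5]
width: 0.004
grip_force: 2.7
```

Request:
drive_tool(series=[[[0,0,0.4],0,1],[[0,0,0.4],0,1],[[0,0,0.4],0,1],[[0,0,0.3],0,1],[[0,0,0],0,1]])

```text
time: 20.92
eef_pos: [0.5115, -0.016, 0.0906]
orientation: [[-0.994, -0.108, -0.001], [-0.108, 0.994, -0.0], [0.001, 0.0, -1.0]]
contact_force: [-2.3, -1.2, 5.6]
width: -0.002
grip_force: 2.9
```

Request:
drive_tool(series=[[[0,0,0.4],0,1],[[0,0,0.4],0,1],[[0,0,0.4],0,1],[[0,0,0],0,1],[[0,0,0],0,1]])

```text
time: 21.33
eef_pos: [0.5113, -0.016, 0.0894]
orientation: [[-0.994, -0.108, -0.001], [-0.108, 0.994, -0.0], [0.001, 0.0, -1.0]]
contact_force: [-3.8, 0.2, 6.3]
width: 0.002
grip_force: 3.0
```

Request:
drive_tool(series=[[[0,0,0.4],0,1],[[0,0,0.4],0,1],[[0,0,0.4],0,1],[[0,0,0],0,1],[[0,0,0],0,1]])

```text
time: 21.75
eef_pos: [0.5112, -0.016, 0.0882]
orientation: [[-0.994, -0.108, -0.001], [-0.108, 0.994, -0.0], [0.001, 0.0, -1.0]]
contact_force: [-3.8, -1.2, 7.1]
width: 0.005
grip_force: 3.2
```

Request:
drive_tool(series=[[[0,0,0.4],0,1],[[0,0,0.4],0,1],[[0,0,0.4],0,1],[[0,0,0],0,1],[[0,0,0],0,1]])

```text
time: 22.17
eef_pos: [0.5111, -0.0161, 0.087]
orientation: [[-0.994, -0.108, -0.002], [-0.108, 0.994, -0.0], [0.002, 0.0, -1.0]]
contact_force: [-4.4, -1.1, 6.4]
width: 0.009
grip_force: 3.3
```

Request:
drive_tool(series=[[[0,0,0.4],0,1],[[0,0,0.4],0,1],[[0,0,0.2],0,1],[[0,0,0],0,1],[[0,0,0],0,1]])

```text
time: 22.58
eef_pos: [0.511, -0.0161, 0.086]
orientation: [[-0.994, -0.108, -0.002], [-0.108, 0.994, -0.0], [0.002, 0.0, -1.0]]
contact_force: [-4.4, -1.4, 7.1]
width: 0.002
grip_force: 3.5
```

Request:
drive_tool(series=[[[0,0,0.4],0,1],[[0,0,0.4],0,1],[[0,0,0.2],0,1],[[0,0,0],0,1],[[0,0,0],0,1]])

```text
time: 23.0
eef_pos: [0.5108, -0.0161, 0.085]
orientation: [[-0.994, -0.108, -0.002], [-0.108, 0.994, -0.0], [0.002, 0.0, -1.0]]
contact_force: [-5.3, -0.7, 7.4]
width: 0.005
grip_force: 3.7
```

Request:
drive_tool(series=[[[0.3,0,0.4],0,1],[[0.3,0,0.4],0,1],[[0.3,0,0.2],0,1],[[0,0,0],0,1],[[0,0,0],0,1]])

```text
time: 23.42
eef_pos: [0.5107, -0.0161, 0.0845]
orientation: [[-0.994, -0.108, -0.0], [-0.108, 0.994, -0.0], [0.0, -0.0, -1.0]]
contact_force: [-4.6, -1.3, 9.9]
width: 0.001
grip_force: 4.7
```

Request:
drive_tool(series=[[[0.2,0,0.4],0,1],[[0,0,0.4],0,1],[[0,0,0.2],0,1],[[0,0,0],0,1],[[0,0,0],0,1]])

```text
time: 23.83
eef_pos: [0.5107, -0.0161, 0.0838]
orientation: [[-0.994, -0.108, 0.0], [-0.108, 0.994, -0.0], [-0.0, -0.0, -1.0]]
contact_force: [-3.8, 0.3, 12.7]
width: 0.007
grip_force: 6.1
```

Force is rising as the wedge meets the hook, so I'll take smaller steps.

Request:
drive_tool(series=[[[0,0,0.3],0,1],[[0,0,0.3],0,1],[[0,0,0],0,1],[[0,0,0],0,1],[[0,0,0],0,1]])

```text
time: 24.25
eef_pos: [0.5106, -0.0161, 0.0833]
orientation: [[-0.994, -0.108, 0.0], [-0.108, 0.994, -0.0], [-0.0, -0.0, -1.0]]
contact_force: [-3.1, 0.0, 13.0]
width: 0.003
grip_force: 6.4
```

Request:
drive_tool(series=[[[0,0,0.3],0,1],[[0,0,0.3],0,1],[[0,0,0],0,1],[[0,0,0],0,1],[[0,0,0],0,1]])

```text
time: 24.67
eef_pos: [0.5105, -0.0161, 0.0827]
orientation: [[-0.994, -0.108, 0.0], [-0.108, 0.994, -0.0], [-0.0, -0.0, -1.0]]
contact_force: [-5.0, -1.1, 14.5]
width: 0.006
grip_force: 6.8
```

Request:
drive_tool(series=[[[0.2,0,0.3],0,1],[[0.2,0,0.3],0,1],[[0,0,0],0,1],[[0,0,0],0,1],[[0,0,0],0,1]])

```text
time: 25.08
eef_pos: [0.5105, -0.0162, 0.0823]
orientation: [[-0.994, -0.108, 0.001], [-0.108, 0.994, -0.0], [-0.001, -0.0, -1.0]]
contact_force: [-4.4, -0.1, 13.5]
width: 0.004
grip_force: 7.0
```

Request:
drive_tool(series=[[[0.1,0,0.3],0,1],[[0.1,0,0.3],0,1],[[0,0,0],0,1],[[0,0,0],0,1],[[0,0,0],0,1]])

```text
time: 25.5
eef_pos: [0.5105, -0.0162, 0.0818]
orientation: [[-0.994, -0.108, 0.001], [-0.108, 0.994, -0.0], [-0.001, -0.0, -1.0]]
contact_force: [-4.4, 0.4, 14.7]
width: 0.003
grip_force: 7.3
```

Request:
drive_tool(series=[[[0.1,0,0.3],0,1],[[0,0,0.2],0,1],[[0,0,0],0,1],[[0,0,0],0,1],[[0,0,0],0,1]])

```text
time: 25.92
eef_pos: [0.5104, -0.0162, 0.0814]
orientation: [[-0.994, -0.108, 0.002], [-0.108, 0.994, -0.0], [-0.002, -0.0, -1.0]]
contact_force: [-3.9, 2.1, 14.9]
width: 0.003
grip_force: 7.6
```

Request:
drive_tool(series=[[[0,0,0.3],0,1],[[0,0,0.3],0,1],[[0,0,0],0,1],[[0,0,0],0,1],[[0,0,0],0,1]])

```text
time: 26.33
eef_pos: [0.5104, -0.0162, 0.0808]
orientation: [[-0.994, -0.108, 0.001], [-0.108, 0.994, -0.0], [-0.001, -0.0, -1.0]]
contact_force: [-4.3, 1.2, 16.0]
width: 0.003
grip_force: 7.9
```

Request:
drive_tool(series=[[[0,0,0.3],0,1],[[0,0,0.2],0,1],[[0,0,0],0,1],[[0,0,0],0,1],[[0,0,0],0,1]])

```text
time: 26.75
eef_pos: [0.5103, -0.0162, 0.0804]
orientation: [[-0.994, -0.108, 0.001], [-0.108, 0.994, -0.0], [-0.001, -0.0, -1.0]]
contact_force: [-5.0, 1.0, 16.1]
width: 0.005
grip_force: 8.2
```

Request:
drive_tool(series=[[[0.1,0,0.3],0,1],[[0.1,0,0.2],0,1],[[0,0,0],0,1],[[0,0,0],0,1],[[0,0,0],0,1]])

```text
time: 27.17
eef_pos: [0.5103, -0.0162, 0.0799]
orientation: [[-0.994, -0.108, 0.002], [-0.108, 0.994, -0.0], [-0.002, -0.0, -1.0]]
contact_force: [-5.1, 0.5, 16.5]
width: 0.004
grip_force: 8.3
```

Request:
drive_tool(series=[[[0.1,0,0.3],0,1],[[0,0,0.2],0,1],[[0,0,0],0,1],[[0,0,0],0,1],[[0,0,0],0,1]])

```text
time: 27.58
eef_pos: [0.5103, -0.0162, 0.0795]
orientation: [[-0.994, -0.108, 0.002], [-0.108, 0.994, -0.0], [-0.002, -0.0, -1.0]]
contact_force: [-4.4, 0.7, 17.0]
width: 0.006
grip_force: 8.5
```

Request:
drive_tool(series=[[[0.1,0,0.2],0,1],[[0,0,0.2],0,1],[[0,0,0],0,1],[[0,0,0],0,1],[[0,0,0],0,1]])

```text
time: 28.0
eef_pos: [0.5101, -0.0162, 0.0783]
orientation: [[-0.994, -0.108, 0.002], [-0.108, 0.994, -0.0], [-0.002, -0.0, -1.0]]
contact_force: [-2.3, 1.5, 9.3]
width: 0.004
grip_force: 4.7
```

The force fell from 17 to 9.3 N with a 1 mm jump, so the hook has caught. Lifting off.

Request:
drive_tool(series=[[[0,0,-0.5],0,1],[[0,0,-0.5],0,1],[[0,0,-0.5],0,1],[[0,0,-0.5],0,1],[[0,0,0],0,1]])

```text
time: 28.42
eef_pos: [0.5102, -0.0162, 0.0796]
orientation: [[-0.994, -0.108, 0.001], [-0.108, 0.994, 0.0], [-0.001, -0.0, -1.0]]
contact_force: [1.2, 1.7, 5.7]
width: -0.0
grip_force: 2.9
```

Request:
drive_tool(series=[[[0,0,-2],0,1],[[0,0,-2],0,1],[[0,0,-3],0,1],[[0,0,-10],0,1],[[0,0,-20],0,1]])

```text
time: 28.83
eef_pos: [0.5081, -0.016, 0.1153]
orientation: [[-0.994, -0.108, -0.005], [-0.108, 0.994, 0.001], [0.005, 0.001, -1.0]]
contact_force: [0.4, -0.3, -0.5]
width: 0.007
grip_force: 0.0
```

Request:
drive_tool(series=[[[0,0,-40],0,1],[[0,0,-40],0,1],[[0,0,-30],0,1],[[0,0,0],0,1],[[0,0,0],0,1]])

```text
time: 29.25
eef_pos: [0.5104, -0.0163, 0.2286]
orientation: [[-0.994, -0.108, 0.005], [-0.108, 0.994, -0.001], [-0.004, -0.001, -1.0]]
contact_force: [0.0, -0.3, -0.5]
width: 0.008
grip_force: 0.0
```

```bash
python3 - <<'E'
exec(open("w.py").read())
t=capture("scene");cv2.imwrite("pics/k.png",np.hstack([cv2.resize(c["image"],(400,300)),cv2.resize(t["image"][130:280,225:425],(400,300))]))
h=np.array([.6797,.0024,.066]);ax=np.array([np.cos(.11),np.sin(.11),0]);ay=np.array([-np.sin(.11),np.cos(.11),0])
for th in(0,.03,.08,.1):
    q=h-ax*.2*np.cos(th)+np.array([0,0,.2*np.sin(th)+.0135]);print(th,[np.round((proj(t,q+k*ay)-[225,130])*2)+[400,0] for k in(-.116,.116)],[np.round(proj(c,q+k*ay,s)*400/560) for k in(-.116,.116)])
E
```

```text
29.25 [ 0.51043496 -0.01634018  0.22859811] R [[-0.994, -0.108, 0.005], [-0.108, 0.994, -0.001], [-0.004, -0.001, -1.0]] [-0.18  0.31  1.56  0.    1.26 -1.86] [ 0.03742326 -0.28897936 -0.49343336] 0.00815874881434831
handpiece_mid 0.55 [121.   0. 154.  62.] [ 0.36840411 -0.17765902  0.011     ]
0 [array([436., 142.]), array([598.,  91.])] [array([110., 119.]), array([288., 119.])]
0.03 [array([436., 139.]), array([599.,  87.])] [array([108., 120.]), array([290., 119.])]
0.08 [array([436., 133.]), array([599.,  82.])] [array([105., 121.]), array([293., 121.])]
0.1 [array([435., 131.]), array([600.,  79.])] [array([104., 122.]), array([294., 122.])]
```

View pics/k.png

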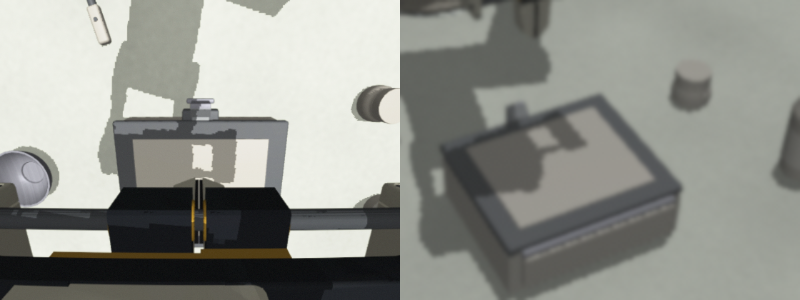

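The wrist and scene views show the lid flat and shut with no tool on it. Its front edge in the wrist view runs from x=113 to x=288 at y≈120, and the scene corners are at (441,147) and (602,95); both fit an angle near 0, not 0.08. The bystanders are in place, so I'm handing in.

```bash
python3 -c "
from rig import close_job
print(close_job())"
```

```text
the job is handed in; nothing more can be done
None
```

The massager lies flat on the case floor and the lid is latched shut by its hook; the job is handed in, though no verdict came back. I pressed to about 17 N, felt the catch, then let go, and the jar, bottle and bowl were not touched.

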